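# Pack a gauging set into its carriers and block the carton

## Robot

A 7-joint arm with a two-finger parallel gripper is mounted at the origin on a cart in front of the work surface, level with it; the furniture and walls round the work are solid. World frame = base frame: x ahead of the robot, y to its left, z up, the work surface at z = 0. Lengths are in mm, angles in rad, forces in N, time in s.
With the tool pointing down it reaches from about 425 to 875 mm from the base axis. Payload 9.9 kg.
Tool frame: the origin (TCP) lies at the very end of the fingers, on their centre line; the grasp point (between the pads) lies 19 mm behind it; z points along the fingers, y is the line along which they close (so a half turn about z gives the same grasp; the last joint's range is limited). The gripper opens to 85 mm and grips with 20 to 120 N. Pads are 22 mm wide; open, the fingers measure 114 mm over their backs; the gripper's body (76 mm by 85 mm) begins 54 mm behind the grasp point. The pads swing forward as they close: fully open they stand 13 mm farther back than shut.
Start: joints at [-1.213, 0.576, 0.025, 1.437, -0.015, 1.129, -0.057], TCP at [288.601, 610.195, 231.289] pointing down, gripper open.
Joint ranges: [-2.76, 2.76], [-0.34, 2.15], [-1.52, 1.57], [0.19, 2.46], [-1.09, 4.23], [0.17, 1.99], [-2.82, 2.82]. Speed limits (rad/s): [2.22, 2.22, 3.01, 3.01, 3.14, 3.14, 3.14].

## Interface

Orientations are given as a rotation vector (axis times angle).
In Python, from bench import arm gives the robot as it stands. The module is installed in compiled form; this text tells all that it offers.
- The arm moves only by the tool step_arm, never from a script. Its argument "series" is a list of rows, each an object with "hand": the opening in per cent of the stroke, from 0 (shut) to 100 (fully open); "travel": the shift along the tool's x, y, z in cm, a list of three; "turn": the turn about the tool's z in rad. A call has exactly 8 rows; each row is the pose to reach, as a shift and turn from the pose commanded when the call began, along the tool's axes at that moment; what a row does not reach only later rows make up. A row lasts 1/8 s, in which the tool goes at most 62.5 mm and 10.7 degrees, less where a joint would pass 70% of its speed; a pose out of reach is approached as far as the arm can. A call with a gripper value outside its range is refused whole. The fingers move at their own pace and stop on an object; the grip force is fixed at half the most. Time passes only in rows, so rows that repeat a pose let the fingers close, or fill a call up. It gives the time, the measured TCP pose, the force, the opening and the grip force at its end, in the units of the state.
- arm.observe(): the state, without advancing time (a new reading comes with each control period).
- arm.get_image(name): name is "scene" or "top" or "wrist"; returns (picture, depth): 384x512x3 uint8, blue, green, red; 384x512 float32, mm along the optical axis (not along the pixel's ray), 0 where there is no reading.
- arm.camera_info(name): a dict with "vertical_fov" (degrees; the focal length in pixels is half the picture's height over the tangent of half this angle, whatever the lens; pixels are square), "cx", "cy" (the principal point, pixels), "cam_to_world" (4x4, takes a point from camera to world coordinates). Camera axes: x right, y up, looking along -z (the intrinsics and any distortion apply to the point x, -y, -z); pixel columns grow to the right and rows downward; lengths in mm; the calibration is good to about 2 mm. A picture is of the moment at which its call begins: read the wrist's pose just before it. camera_info takes no time and is no camera call; for the wrist camera it gives the pose at the moment of the call.
- arm.hand_in(): hands the job in; it is judged then, once.
Trained networks look in the newest picture that a camera, given by its name, has taken for a name from the list of things; names that differ only in an ending like _2 or _b are one class to them, and where a whole thing is asked for, a point or a joint stands for the part that bears it (a point fixed in the world has none). Each returns a list of dicts, best first, with "score" (0 to 1); they miss things now and then, are a little off and sometimes report something else, mostly with a low value. They report only what shows in the picture. A call takes as long as a camera call. They do not tell look-alikes from the thing itself.
- arm.look_for(target, camera): "location" ([x, y, z] in mm, in the coordinates of the camera as it stood for that picture, good to about 4 mm: the middle of the surface that is visible of it).
- arm.masks_of(target, camera): "pixels" (384x512 bool, what is visible of it).
The state is a dict: "time_s": time; "joints": joint angles; "joint_vel": joint speeds; "effort": joint torques, N m; "ee_pos": TCP position; "tool_rot": TCP orientation; "contact_force": force on the tool from outside, world axes, zero at the start; "moment": the same for the moment, N m; "width": opening from 0.0 (shut) to 1.0 (fully open); "grip_force": force on a finger pad.
Only numpy, scipy, OpenCV 4.12 (cv2) and the standard library are available. Lean on these libraries where they do the work, as an engineer would, in place of code of your own. Each camera call takes 0.05 s, during which the arm holds its last target. There are 200 camera calls.

## Task

Pack the gauging set on the trolley into its wooden carriers: stand the thick plug gauge in the large round pocket and the thin one in the small round pocket, and slip the short sleeve over the upright post so that it stands on the base. Lay the seal carton flat and right way up on the floor of the low tray, pushed towards one end, and after that stand the wooden block upright on the tray floor in the gap left beside it, so that the carton can no longer slide.

Things in the scene. Friction and masses are not known exactly. Their poses are not given: they have to be found in the camera images.
- gauge_large: Thick plug gauge of bare steel, loose, standing on its wide round foot: foot 48 mm diameter, stepping up to a slim stem at the top, 98 mm tall, about 0.3 kg. Grip it by the stem at 70 to 90 mm above the foot (it feels like a cone there: about 20 to 30 mm across, wider lower down). Origin: centre of its underside; z up along its axis.
- gauge_small: Thin plug gauge of bare steel, the same form as the thick one and also 98 mm tall, but with a foot of 38 mm diameter, about 0.3 kg. Grip it by the stem at 70 to 90 mm above the foot (about 15 to 25 mm across). Origin: centre of its underside; z up along its axis.
- sleeve: Short pale plastic sleeve, loose, an open tube standing on end: 47 mm outer diameter, about 35 mm clear inside, 85 mm tall, 0.09 kg. Can be gripped across the outside. Origin: centre of its underside; z up along its axis.
- carton: Small closed tan cardboard carton with a pale label on one side, loose, lower and longer than the block: 61 mm along its x, 76 mm along its y, 42 mm high, 0.08 kg. Origin: centre of its underside; z up.
- block: Plain brown wooden block, loose: 62 mm along its x, 48 mm along its y, 60 mm high, 0.11 kg. Origin: centre of its underside; z up.
- holder_large: Fixed wooden plate 92 x 92 x 16 mm with a round pocket of 64 mm diameter in its middle, for the thick gauge. The pocket is 10 mm deep (its floor 6 mm above the trolley top). Origin: centre of the underside, on the pocket's axis; z up.
- holder_small: Fixed wooden plate 78 x 78 x 16 mm with a round pocket of 53 mm diameter in its middle, for the thin gauge. The pocket is 10 mm deep (its floor 6 mm above the trolley top). Origin: centre of the underside, on the pocket's axis; z up.
- post: Fixed wooden base 84 x 84 x 12 mm with an upright steel post in its middle: 16 mm diameter, tapered tip at 64 mm above the trolley top. The sleeve goes over the post and stands on the base. Origin: centre of the base's underside, on the post's axis; z up.
- tray: Fixed low open plywood tray, 87 mm along its x and 154 mm along its y outside, 75 mm x 142 mm inside; floor 6 mm above the trolley top, rim 18 mm above the trolley top, walls 6 mm thick. The carton fits only with its 76 mm side along the tray's y; the carton and the block lie one behind the other along the tray's y, with 18 mm of play in all when the block's 48 mm side is along y. Either end may take the carton. Origin: centre of the underside; z up.
Not all that is in view belongs to the job. What is shaped like the gauge_small but yellow is not meant.

How it is judged (in metres and radians):
On the way, in this order (a step that is already met when the one before it is completed fails the run):
1. the carton lies flat on the tray floor, released, with the block not yet in the tray (horizontal distance between carton and tray below 0.05 m and height (world z) of carton between 0.003 and 0.01 m and angle between carton's own z axis and vertical below 0.12 rad and linear speed of carton below 0.02 m/s and contact force between carton and the fingers below 0.1 N and not (horizontal distance between block and tray below 0.062 m and height (world z) of block between 0.003 and 0.01 m and angle between block's own z axis and vertical below 0.12 rad)), for 0.2 s.
2. the block stands on the tray floor beside the carton, released (horizontal distance between carton and tray below 0.05 m and height (world z) of carton between 0.003 and 0.01 m and angle between each of carton, block's own z axis and vertical below 0.12 rad and horizontal distance between block and tray below 0.062 m and height (world z) of block between 0.003 and 0.01 m and linear speed of block below 0.02 m/s and contact force between block and the fingers below 0.1 N), for 0.2 s.
At the end, for the whole second after the job is handed in: Each gauge stands upright on its own pocket's floor (axis within 12 mm), the sleeve upright on the base over the post (within 16 mm), carton and block right way up and flat on the tray floor (within 4 mm, 7 degrees); all released and at rest (all of step 2 and horizontal distance between gauge_large and holder_large below 0.012 m and height (world z) of gauge_large between 0.003 and 0.01 m and angle between each of gauge_large, gauge_small, sleeve's own z axis and vertical below 0.12 rad and linear speed of each of gauge_large, gauge_small, sleeve, carton below 0.02 m/s and contact force between each of gauge_large, gauge_small, sleeve, carton and the fingers below 0.1 N and horizontal distance between gauge_small and holder_small below 0.012 m and height (world z) of gauge_small between 0.003 and 0.01 m and horizontal distance between sleeve and post below 0.016 m and height (world z) of sleeve between 0.009 and 0.016 m); the robot touches nothing.
It also fails if it takes over 120 s, if anything falls off the work surface, if the arm or the gripper's body presses on something with over 40 N, if the wrist force passes 120 N, or if a joint passes its speed limit or range.

## Working session

There is one attempt and no reset: what is moved stays moved. The work goes in short steps, Python scripts to look and compute and a tool call to move; the robot and the scene stay as the last step left them, time stands still between calls to the robot, and variables do not carry over. Pictures are saved under pics/ and viewed, at most 14 in all, crops included, and the job is handed in when it is done.

Besides the shell and the picture viewer there is one more tool, called after ">>>" as name(argument=value, ...) on one line, values as JSON. step_arm: Moves the arm, as the interface text tells. Its arguments: {"type":"object","properties":{"series":{"type":"array"}},"required":["series"]}

```bash
mkdir -p pics
cat > h.py <<'E'
from bench import arm
import numpy as np, cv2
from scipy.spatial.transform import Rotation as R
def shot(cam):
    info=arm.camera_info(cam); im,d=arm.get_image(cam); return im,d,info
def world(info,d):
    h,w=d.shape; f=h/2/np.tan(np.radians(info["vertical_fov"])/2)
    v,u=np.mgrid[:h,:w].astype(float)
    P=np.stack([(u-info["cx"])/f*d,-(v-info["cy"])/f*d,-d,np.ones_like(d)],-1)
    return (P@np.array(info["cam_to_world"]).T)[...,:3]
def state():
    s=arm.observe(); print(round(s["time_s"],2),np.round(s["ee_pos"],1),np.round(s["tool_rot"],3),"w",round(s["width"],3),"grip",s["grip_force"],"F",np.round(s["contact_force"],1)); return s
E
python3 - <<'E'
from h import *
s=state(); print(R.from_rotvec(s["tool_rot"]).as_matrix().round(3))
for c in ["scene","top"]:
    im,d,i=shot(c); cv2.imwrite(f"pics/{c}0.png",im); np.savez(f"{c}0.npz",im=im,d=d); print(c,{k:np.round(v,2) if not isinstance(v,str) else v for k,v in i.items()}, (d==0).mean())
    for n in ["gauge_large","gauge_small","sleeve","carton","block","holder_large","holder_small","post","tray"]:
        for r in arm.look_for(n,c):
            p=np.array(i["cam_to_world"])@np.r_[r["location"],1]; print(c,n,round(r["score"],2),p[:3].round(0))
E
```

```text
0.0 [288.4 609.8 230.5] [-6.880e-01 -3.065e+00  3.000e-03] w 1.002 grip 0.0 F [1.1 0.3 0.2]
[[-0.904  0.428 -0.001]
 [ 0.428  0.904 -0.002]
 [-0.    -0.002 -1.   ]]
scene {'vertical_fov': np.float64(51.38), 'cx': np.float64(258.29), 'cy': np.float64(193.61), 'cam_to_world': array([[ 8.6000e-01,  3.3000e-01, -3.8000e-01,  1.3688e+02],
       [-5.1000e-01,  5.9000e-01, -6.3000e-01, -6.0524e+02],
       [ 1.0000e-02,  7.4000e-01,  6.8000e-01,  6.7503e+02],
       [ 0.0000e+00,  0.0000e+00,  0.0000e+00,  1.0000e+00]])} 0.004023234049479167
scene gauge_large 0.63 [ 444. -316.   36.]
scene gauge_small 0.93 [437.  -6.  34.]
scene gauge_small 0.78 [516. -68.  39.]
scene gauge_small 0.62 [439. -83.  39.]
scene gauge_small 0.62 [ 372. -142.   34.]
scene sleeve 0.91 [ 456. -183.   56.]
scene sleeve 0.56 [438. 137.  45.]
scene sleeve 0.31 [ 628. -102.    9.]
scene carton 0.57 [426. 307.  44.]
scene carton 0.23 [647. 269.  22.]
scene block 0.97 [440. 139.  44.]
scene holder_large 0.73 [ 639. -275.   18.]
scene holder_small 0.93 [641. 266.  18.]
scene post 0.78 [ 629. -103.   12.]
scene tray 0.81 
[... 186 characters left out ...]
2],
       [-1.00000e+00, -2.00000e-02, -0.00000e+00, -7.81000e+00],
       [-0.00000e+00,  1.40000e-01,  9.90000e-01,  1.49373e+03],
       [ 0.00000e+00,  0.00000e+00,  0.00000e+00,  1.00000e+00]])} 0.0038045247395833335
top gauge_large 0.76 [ 446. -304.   43.]
top gauge_small 0.66 [ 462. -165.   71.]
top gauge_small 0.58 [ 368. -124.   43.]
top gauge_small 0.5 [439.   2.  43.]
top gauge_small 0.5 [445. -77.  45.]
top gauge_small 0.46 [522. -60.  43.]
top sleeve 0.54 [ 462. -167.   71.]
top carton 0.94 [434. 329.  47.]
top block 0.76 [445. 151.  59.]
top holder_large 0.78 [ 641. -274.   21.]
top holder_small 0.87 [648. 270.  16.]
top post 0.8 [631. -91.  20.]
top tray 0.71 [633. 106.   6.]
```

View pics/scene0.png

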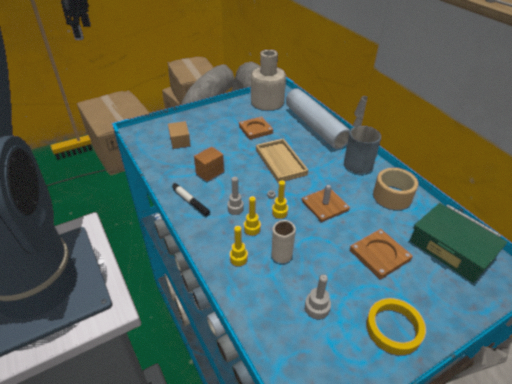

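View pics/top0.png

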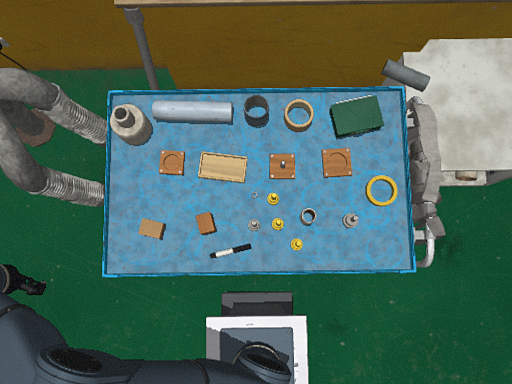

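Scene picture: what could be taken for gauge_small is steel at (235,195) and yellow at (238,245), (253,215) and (280,200). The thick gauge at (318,298) is also the same form. I choose the grey one at (235,195). The large gauge is at (318,298), sleeve (284,241), block (209,163), carton (179,134), tray (282,160), post (326,204), holder_large (382,253) and holder_small (256,128). The top picture agrees, with the steel small gauge at (254,225).

Run:
```python
from h import *
Ws={}
for c in ["scene","top"]:
    z=np.load(c+"0.npz"); W=world(arm.camera_info(c),z["d"]); Ws[c]=W
    def sel(x,y,r,lo,hi):
        m=(np.hypot(W[...,0]-x,W[...,1]-y)<r)&(W[...,2]>lo)&(W[...,2]<hi); return W[m]
    for n,x,y,lo,hi in [("carton",430,322,30,60),("block",443,145,48,80),("tray",635,103,12,30),("hl",640,-274,11,25),("hs",645,268,11,25),("post",630,-97,7,20)]:
        p=sel(x,y,95 if n=="tray" else 75,lo,hi); r=cv2.minAreaRect(p[:,:2].astype(np.float32)); print(c,n,len(p),np.round(r[0]),np.round(r[1]),round(r[2],1),"zmed",np.median(p[:,2]).round(1))
    for n,x,y,lo,hi in [("gl",445,-310,75,110),("gs",438,-2,75,110),("sl",460,-172,75,100),("postpin",630,-97,40,75)]:
        p=sel(x,y,45,lo,hi); print(c,n,len(p),p.min(0).round(0) if len(p) else 0,p.max(0).round(0) if len(p) else 0,p.mean(0).round(0) if len(p) else 0)
a=np.load("scene0.npz")["im"][100:330,150:420]; b=np.load("top0.npz")["im"][130:270,110:380]
cv2.imwrite("pics/crop.png",np.vstack([cv2.resize(a,(704,600)) [:, :]])); cv2.imwrite("pics/crop2.png",cv2.resize(b,(800,415)))
```

```text
scene carton 322 [432. 331.] [76. 52.] 75.6 zmed 42.1
scene block 378 [445. 154.] [65. 52.] 15.3 zmed 59.8
scene tray 402 [634. 101.] [158.  90.] 82.3 zmed 17.3
scene hl 1049 [ 643. -275.] [95. 94.] 3.1 zmed 16.3
scene hs 315 [651. 271.] [83. 80.] 85.6 zmed 16.0
scene post 806 [633. -94.] [86. 87.] 0.1 zmed 12.3
scene gl 109 [ 443. -318.   75.] [ 456. -304.  100.] [ 447. -313.   91.]
scene gs 62 [433.  -7.  75.] [444.   6. 101.] [438.  -2.  90.]
scene sl 217 [ 437. -192.   75.] [ 483. -146.   87.] [ 461. -171.   82.]
scene postpin 66 [ 626. -103.   40.] [640. -90.  67.] [631. -97.  54.]
top carton 373 [432. 332.] [71. 51.] 75.1 zmed 43.0
top block 307 [445. 157.] [62. 48.] 13.9 zmed 60.7
top tray 345 [632. 105.] [156.  88.] 82.0 zmed 18.0
top hl 512 [ 641. -274.] [93. 94.] 2.6 zmed 17.2
top hs 376 [637. 278.] [ 92. 110.] 82.2 zmed 17.0
top post 629 [ 632. -101.] [142. 124.] 34.3 zmed 12.6
top gl 26 [ 442. -315.   76.] [ 457. -301.  105.] [ 448. -307.   94.]
top gs 22 [432.  -2.  78.] [446.  10. 105.] [438.   3.  96.]
top sl 62 [ 438. -189.   76.] [ 482. -145.   91.] [ 460. -167.   84.]
top postpin 23 [626. -99.  41.] [636. -86.  70.] [631. -92.  58.]
```

View pics/crop.png

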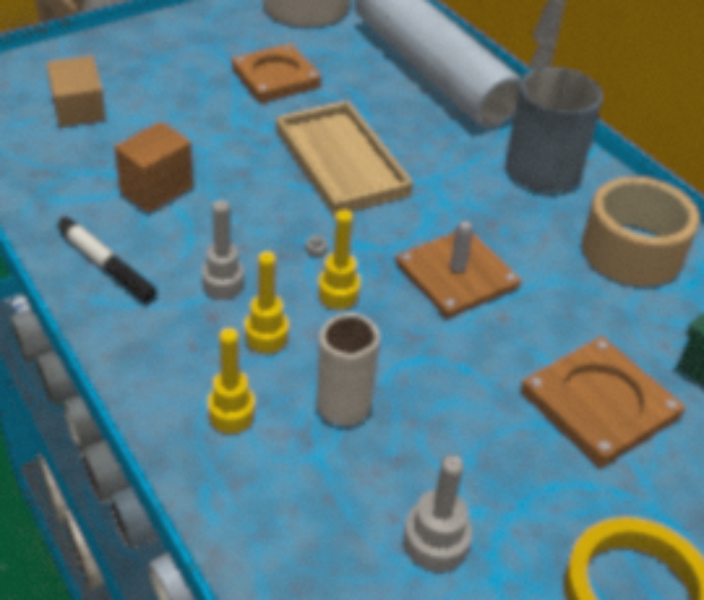

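The crop shows the thin steel gauge at (222,250), grey and apart from the three yellow ones, so the choice holds. I go over the carton first; its footprint measured small, so I'll check it with the wrist camera.

>>> step_arm(series=[{"hand": 100, "travel": [-5, -3.8, 0], "turn": 0.18}, {"hand": 100, "travel": [-10, -7.6, 0], "turn": 0.36}, {"hand": 100, "travel": [-15, -11.4, 0], "turn": 0.54}, {"hand": 100, "travel": [-20, -15.2, 0], "turn": 0.72}, {"hand": 100, "travel": [-25, -19, 0], "turn": 0.9}, {"hand": 100, "travel": [-25, -19, 0], "turn": 1.08}, {"hand": 100, "travel": [-25, -19, 0], "turn": 1.26}, {"hand": 100, "travel": [-25, -19, 0], "turn": 1.39}])

```text
time_s: 2.0
ee_pos: [433.5, 331.5, 231.5]
tool_rot: [-2.497, -1.907, -0.001]
contact_force: [-0.7, 1.0, -0.2]
width: 1.008
grip_force: 0.0
```

Run:
```python
from h import *
s=state(); M=R.from_rotvec(s["tool_rot"]).as_matrix(); print(M.round(3))
im,d,i=shot("wrist"); cv2.imwrite("pics/w1.png",im); W=world(i,d); print(np.round(i["cam_to_world"],2))
p=W[(np.hypot(W[...,0]-432,W[...,1]-331)<80)&(W[...,2]>30)&(W[...,2]<60)]
r=cv2.minAreaRect(p[:,:2].astype(np.float32)); print(len(p),r,np.median(p[:,2]))
t=p[p[:,2]>38]; print(cv2.minAreaRect(t[:,:2].astype(np.float32)))
```

```text
2.0 [433.5 331.5 231.5] [-2.497e+00 -1.907e+00 -1.000e-03] w 1.008 grip 0.0 F [-0.7  1.  -0.2]
[[ 0.263  0.965  0.   ]
 [ 0.965 -0.263  0.   ]
 [ 0.     0.    -1.   ]]
[[ 9.6000e-01  2.5000e-01  8.0000e-02  4.5339e+02]
 [-2.6000e-01  9.2000e-01  2.8000e-01  4.0305e+02]
 [-0.0000e+00 -2.9000e-01  9.6000e-01  3.7433e+02]
 [ 0.0000e+00  0.0000e+00  0.0000e+00  1.0000e+00]]
2630 ((430.64178466796875, 330.50775146484375), (70.29261016845703, 52.02832794189453), 75.27311706542969) 42.29686707449622
((430.64178466796875, 330.50775146484375), (70.29261016845703, 52.02832794189453), 75.27311706542969)
```

View pics/w1.png

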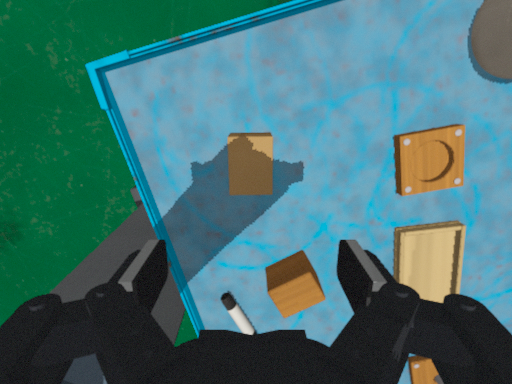

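The wrist view shows the carton at (250,163), block (295,283), holder_small (430,160) and tray (430,262). The carton measures 70x52 against the stated 76x61, so I compare it with the block in the same view.

Run:
```python
from h import *
im,d,i=shot("wrist"); W=world(i,d)
def rect(x,y,r,lo,hi):
    p=W[(np.hypot(W[...,0]-x,W[...,1]-y)<r)&(W[...,2]>lo)&(W[...,2]<hi)]; q=cv2.minAreaRect(p[:,:2].astype(np.float32)); print(len(p),np.round(q[0],1),np.round(q[1],1),round(q[2],1),np.median(p[:,2]).round(1))
rect(445,155,70,50,80); rect(648,269,75,12,25); rect(432,331,80,4,30)
rect(432,331,80,38,60)
for v in (110,125,135,145,165,185,200): print(v,[tuple(W[v,u].round(0).astype(int)) for u in (220,226,232,250,268,274,280)])
a=cv2.resize(im[120:210,180:310],(780,540),interpolation=cv2.INTER_CUBIC); cv2.imwrite("pics/w1c.png",np.clip(a*1.5,0,255).astype(np.uint8))
```

```text
1722 [444.1 156.4] [62.1 49.1] 14.0 60.0
2682 [649.8 271.3] [78.8 80.7] 85.3 16.1
108 [439.4 364.3] [ 0.5 50.9] 75.6 17.9
2634 [430.6 330.4] [70.2 52. ] 75.7 42.3
110 [(np.int64(411), np.int64(401), np.int64(-1)), (np.int64(419), np.int64(399), np.int64(0)), (np.int64(426), np.int64(397), np.int64(0)), (np.int64(447), np.int64(391), np.int64(-1)), (np.int64(469), np.int64(385), np.int64(0)), (np.int64(476), np.int64(383), np.int64(1)), (np.int64(483), np.int64(381), np.int64(0))]
125 [(np.int64(406), np.int64(383), np.int64(3)), (np.int64(413), np.int64(381), np.int64(-1)), (np.int64(421), np.int64(379), np.int64(0)), (np.int64(442), np.int64(373), np.int64(0)), (np.int64(464), np.int64(367), np.int64(0)), (np.int64(472), np.int64(365), np.int64(0)), (np.int64(479), np.int64(363), np.int64(1))]
135 [(np.int64(403), np.int64(372), np.int64(2)), (np.int64(410), np.int64(369), np.int64(1)), (np.int64(419), np.int64(369), np.int64(23)), (np.int64(440), np.int64(364), np.int64(27)), (np.int64(461), np.int64(359), np.int64(31)), (np.int64(469), np.int64(353), np.int64(0)), (np.int64(476), 
[... 619 characters left out ...]
int64(1)), (np.int64(466), np.int64(313), np.int64(0))]
185 [(np.int64(383), np.int64(308), np.int64(0)), (np.int64(390), np.int64(306), np.int64(1)), (np.int64(404), np.int64(315), np.int64(42)), (np.int64(425), np.int64(309), np.int64(43)), (np.int64(445), np.int64(304), np.int64(43)), (np.int64(452), np.int64(289), np.int64(0)), (np.int64(460), np.int64(287), np.int64(0))]
200 [(np.int64(376), np.int64(288), np.int64(0)), (np.int64(384), np.int64(286), np.int64(0)), (np.int64(392), np.int64(284), np.int64(1)), (np.int64(416), np.int64(277), np.int64(1)), (np.int64(439), np.int64(270), np.int64(-1)), (np.int64(447), np.int64(268), np.int64(0)), (np.int64(455), np.int64(266), np.int64(-1))]
```

View pics/w1c.png

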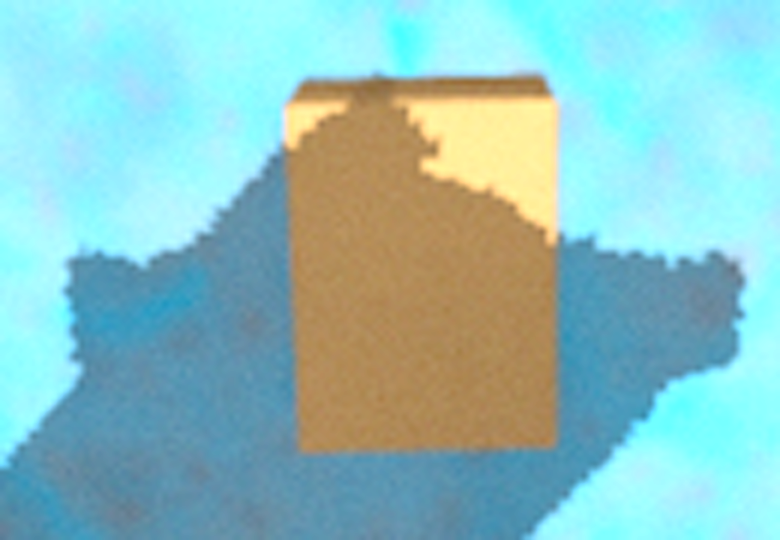

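The box is a plain tan one, 42 mm high, right way up as far as it shows, and the only carton on the trolley. I grip it across its short side.

>>> step_arm(series=[{"hand": 100, "travel": [-0.2, -0.2, 5], "turn": 0}, {"hand": 100, "travel": [-0.2, -0.2, 10], "turn": 0}, {"hand": 100, "travel": [-0.2, -0.2, 15], "turn": 0}, {"hand": 100, "travel": [-0.2, -0.2, 19], "turn": 0}, {"hand": 100, "travel": [-0.2, -0.2, 21.4], "turn": 0}, {"hand": 100, "travel": [-0.2, -0.2, 21.4], "turn": 0}, {"hand": 20, "travel": [-0.2, -0.2, 21.4], "turn": 0}, {"hand": 20, "travel": [-0.2, -0.2, 21.4], "turn": 0}])

```text
time_s: 3.1
ee_pos: [431.6, 330.7, 18.5]
tool_rot: [-2.491, -1.914, -0.003]
contact_force: [-0.1, -0.6, 13.5]
width: 0.611
grip_force: 11.6
```

>>> step_arm(series=[{"hand": 20, "travel": [0, 0, 0], "turn": 0}, {"hand": 20, "travel": [0, 0, 0], "turn": 0}, {"hand": 20, "travel": [0, 0, 0], "turn": 0}, {"hand": 20, "travel": [0, 0, -2], "turn": 0}, {"hand": 20, "travel": [0, 0, -5], "turn": 0}, {"hand": 20, "travel": [0, 0, -8], "turn": 0}, {"hand": 20, "travel": [0, 0, -10], "turn": 0}, {"hand": 20, "travel": [0, 0, -10], "turn": 0}])

```text
time_s: 4.1
ee_pos: [431.7, 330.9, 119.4]
tool_rot: [-2.491, -1.914, -0.006]
contact_force: [0.3, -0.4, -0.9]
width: 0.593
grip_force: 62.7
```

Gripped (width about 51 mm). I carry it over the tray and look from there.

>>> step_arm(series=[{"hand": 20, "travel": [-2.3, 4.2, -1], "turn": -0.02}, {"hand": 20, "travel": [-4.6, 8.4, -2], "turn": -0.04}, {"hand": 20, "travel": [-6.9, 12.6, -3], "turn": -0.06}, {"hand": 20, "travel": [-9.2, 16.8, -3], "turn": -0.08}, {"hand": 20, "travel": [-11.5, 21, -3], "turn": -0.1}, {"hand": 20, "travel": [-13.7, 24.9, -3], "turn": -0.12}, {"hand": 20, "travel": [-13.7, 24.9, -3], "turn": -0.12}, {"hand": 20, "travel": [-13.7, 24.9, -3], "turn": -0.12}])

```text
time_s: 5.1
ee_pos: [635.3, 134.0, 146.4]
tool_rot: [-2.371, -2.059, 0.002]
contact_force: [0.4, 1.4, -1.3]
width: 0.593
grip_force: 62.7
```

Run:
```python
from h import *
s=state(); im,d,i=shot("wrist"); cv2.imwrite("pics/w2.png",im); W=world(i,d)
p=W[(np.abs(W[...,0]-633)<80)&(np.abs(W[...,1]-103)<110)&(W[...,2]>13)&(W[...,2]<24)]
q=cv2.minAreaRect(p[:,:2].astype(np.float32)); print(len(p),np.round(q[0],1),np.round(q[1],1),round(q[2],1),np.median(p[:,2]).round(1))
im,d,i=shot("top"); W=world(i,d)
```

```text
5.1 [635.3 134.  146.4] [-2.371e+00 -2.059e+00  2.000e-03] w 0.593 grip 62.72843956947327 F [ 0.4  1.4 -1.3]
1125 [640.  159.1] [40.8 87.1] 81.6 18.1
```

View pics/w2.png

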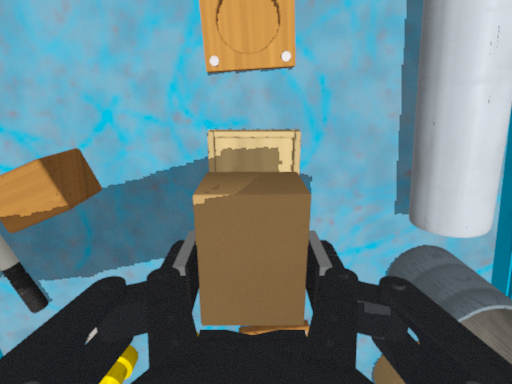

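The view shows the carton held over the far part of the tray, with the tray's far rim at (253,132). The computed tray centre is about (632,103) at 81.6°, so the pose fits. I lower, release and lift.

>>> step_arm(series=[{"hand": 20, "travel": [0, 0.1, 3], "turn": 0}, {"hand": 20, "travel": [0, 0.1, 6], "turn": 0}, {"hand": 20, "travel": [0, 0.1, 9], "turn": 0}, {"hand": 20, "travel": [0, 0.1, 11], "turn": 0}, {"hand": 20, "travel": [0, 0.1, 12.1], "turn": 0}, {"hand": 20, "travel": [0, 0.1, 12.1], "turn": 0}, {"hand": 20, "travel": [0, 0.1, 12.1], "turn": 0}, {"hand": 90, "travel": [0, 0.1, 12.1], "turn": 0}])

```text
time_s: 6.2
ee_pos: [637.5, 133.6, 26.9]
tool_rot: [2.372, 2.059, 0.001]
contact_force: [-0.8, 0.7, 0.1]
width: 0.791
grip_force: 0.0
```

>>> step_arm(series=[{"hand": 95, "travel": [0, 0, 0], "turn": 0}, {"hand": 95, "travel": [0, 0, 0], "turn": 0}, {"hand": 95, "travel": [0, 0, -2], "turn": 0}, {"hand": 100, "travel": [0, 0, -6], "turn": 0}, {"hand": 100, "travel": [0, 0, -11], "turn": 0}, {"hand": 100, "travel": [0, 0, -15], "turn": 0}, {"hand": 100, "travel": [0, 0, -18], "turn": 0}, {"hand": 100, "travel": [0, 0, -18], "turn": 0}])

```text
time_s: 7.2
ee_pos: [638.6, 133.3, 210.5]
tool_rot: [2.371, 2.057, 0.009]
contact_force: [-0.3, -0.9, -0.9]
width: 1.001
grip_force: 0.0
```

Run:
```python
from h import *
s=state(); im,d,i=shot("wrist"); cv2.imwrite("pics/w3.png",im); W=world(i,d)
def rect(n,x,y,rx,ry,lo,hi):
    p=W[(np.abs(W[...,0]-x)<rx)&(np.abs(W[...,1]-y)<ry)&(W[...,2]>lo)&(W[...,2]<hi)]; q=cv2.minAreaRect(p[:,:2].astype(np.float32)); print(n,len(p),np.round(q[0],1),np.round(q[1],1),round(q[2],1),np.percentile(p[:,2],[5,50,95]).round(1))
rect("tray",632,103,60,90,13,24); rect("carton",636,134,60,60,40,60); rect("block",444,156,60,60,52,80)
```

```text
7.2 [638.6 133.3 210.5] [2.371 2.057 0.009] w 1.001 grip 0.0 F [-0.3 -0.9 -0.9]
tray 2038 [632.  102.6] [154.3  87.2] 82.1 [14.7 18.1 19.4]
carton 3074 [637.  133.7] [69.8 51.9] 82.1 [47.  48.3 49.4]
block 2778 [445.1 155.9] [63.1 48.1] 14.4 [57.1 60.3 61.5]
```

View pics/w3.png

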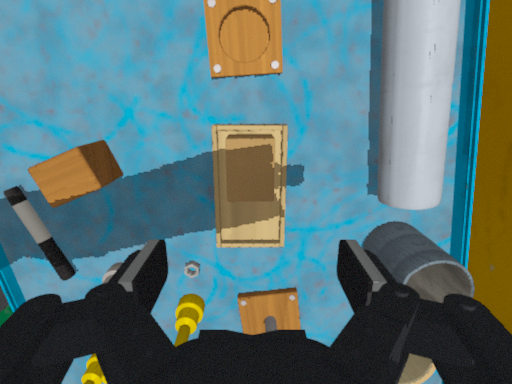

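Carton lies flat in the tray at (250,165), its top at 48 mm, with the gap at the near end. Block at (75,172). Next I pick up the block across its 62 mm side.

>>> step_arm(series=[{"hand": 100, "travel": [-0.1, -5, 0], "turn": -0.1}, {"hand": 100, "travel": [-0.2, -10, 0], "turn": -0.2}, {"hand": 100, "travel": [-0.4, -15, 0], "turn": -0.3}, {"hand": 100, "travel": [-0.5, -19.5, 1], "turn": -0.39}, {"hand": 100, "travel": [-0.5, -19.5, 6], "turn": -0.39}, {"hand": 100, "travel": [-0.5, -19.5, 10], "turn": -0.39}, {"hand": 100, "travel": [-0.5, -19.5, 10], "turn": -0.39}, {"hand": 100, "travel": [-0.5, -19.5, 10], "turn": -0.39}])

```text
time_s: 8.25
ee_pos: [443.7, 155.7, 107.1]
tool_rot: [1.929, 2.48, 0.0]
contact_force: [0.3, -0.4, 0.4]
width: 1.002
grip_force: 0.0
```

Run:
```python
from h import *
s=state(); im,d,i=shot("wrist"); W=world(i,d)
p=W[(np.abs(W[...,0]-445)<60)&(np.abs(W[...,1]-156)<60)&(W[...,2]>54)&(W[...,2]<66)]; q=cv2.minAreaRect(p[:,:2].astype(np.float32)); print(q)
```

```text
8.25 [443.7 155.7 107.1] [1.929 2.48  0.   ] w 1.002 grip 0.0 F [ 0.3 -0.4  0.4]
((444.5646057128906, 156.1407012939453), (62.26099395751953, 47.771575927734375), 14.65831470489502)
```

>>> step_arm(series=[{"hand": 100, "travel": [0, 0.1, 3], "turn": 0}, {"hand": 100, "travel": [0, 0.1, 6], "turn": 0}, {"hand": 100, "travel": [0, 0.1, 8], "turn": 0}, {"hand": 100, "travel": [0, 0.1, 8], "turn": 0}, {"hand": 30, "travel": [0, 0.1, 8], "turn": 0}, {"hand": 30, "travel": [0, 0.1, 8], "turn": 0}, {"hand": 30, "travel": [0, 0.1, 8], "turn": 0}, {"hand": 30, "travel": [0, 0.1, 8], "turn": 0}])

```text
time_s: 9.3
ee_pos: [445.2, 156.4, 27.8]
tool_rot: [1.928, 2.479, 0.004]
contact_force: [-1.1, -0.7, 6.2]
width: 0.715
grip_force: 64.5
```

>>> step_arm(series=[{"hand": 30, "travel": [0, 0, 0], "turn": 0}, {"hand": 30, "travel": [0, 0, -2], "turn": 0}, {"hand": 30, "travel": [0, 0, -5], "turn": 0}, {"hand": 30, "travel": [0, 0, -8], "turn": 0}, {"hand": 30, "travel": [0, 0, -12], "turn": 0}, {"hand": 30, "travel": [0, 0, -15], "turn": 0}, {"hand": 30, "travel": [0, 0, -15], "turn": 0}, {"hand": 30, "travel": [0, 0, -15], "turn": 0}])

```text
time_s: 10.3
ee_pos: [443.9, 156.1, 176.3]
tool_rot: [-1.928, -2.48, -0.001]
contact_force: [-0.4, -0.3, -1.5]
width: 0.714
grip_force: 65.6
```

>>> step_arm(series=[{"hand": 30, "travel": [-2.5, 2.8, 0], "turn": 0.08}, {"hand": 30, "travel": [-5.4, 6, 0], "turn": 0.16}, {"hand": 30, "travel": [-8.3, 9.2, 0], "turn": 0.24}, {"hand": 30, "travel": [-11, 12.2, 0], "turn": 0.32}, {"hand": 30, "travel": [-13.8, 15.2, 0], "turn": 0.39}, {"hand": 30, "travel": [-13.8, 15.2, 4], "turn": 0.39}, {"hand": 30, "travel": [-13.8, 15.2, 8], "turn": 0.39}, {"hand": 30, "travel": [-13.8, 15.2, 8], "turn": 0.39}])

```text
time_s: 11.3
ee_pos: [622.7, 59.6, 92.4]
tool_rot: [-2.369, -2.056, 0.011]
contact_force: [0.2, -0.0, -0.9]
width: 0.719
grip_force: 65.6
```

Run:
```python
from h import *
s=state(); t=s["tool_rot"]; a=2*np.arctan2(t[1],t[0]); print(np.degrees(a)%360)
print("offset to go in tool x,y mm", [round(float(np.dot(np.array([626,60.1])-s["ee_pos"][:2],e)),1) for e in ([np.cos(a),np.sin(a)],[np.sin(a),-np.cos(a)])])
```

```text
11.3 [622.7  59.6  92.4] [-2.369 -2.056  0.011] w 0.719 grip 65.64114332199097 F [ 0.2 -0.  -0.9]
81.910515381241
offset to go in tool x,y mm [1.0, 3.2]
```

>>> step_arm(series=[{"hand": 30, "travel": [0, 0.2, 2.5], "turn": 0}, {"hand": 30, "travel": [0, 0.2, 5], "turn": 0}, {"hand": 30, "travel": [0, 0.2, 6.1], "turn": 0}, {"hand": 30, "travel": [0, 0.2, 6.1], "turn": 0}, {"hand": 30, "travel": [0, 0.2, 6.1], "turn": 0}, {"hand": 30, "travel": [0, 0.2, 6.1], "turn": 0}, {"hand": 90, "travel": [0, 0.2, 6.1], "turn": 0}, {"hand": 90, "travel": [0, 0.2, 6.1], "turn": 0}])

```text
time_s: 12.3
ee_pos: [627.8, 59.6, 35.7]
tool_rot: [2.372, 2.059, 0.001]
contact_force: [-0.9, 0.3, 0.5]
width: 0.902
grip_force: 0.0
```

>>> step_arm(series=[{"hand": 95, "travel": [0, 0, 0], "turn": 0}, {"hand": 95, "travel": [0, 0, -1], "turn": 0}, {"hand": 95, "travel": [0, 0, -4], "turn": 0}, {"hand": 100, "travel": [0, 0, -8], "turn": 0}, {"hand": 100, "travel": [0, 0, -13], "turn": 0}, {"hand": 100, "travel": [0, 0, -18], "turn": 0}, {"hand": 100, "travel": [0, 0, -20], "turn": 0}, {"hand": 100, "travel": [0, 0, -20], "turn": 0}])

```text
time_s: 13.3
ee_pos: [628.4, 59.4, 237.6]
tool_rot: [2.371, 2.058, 0.005]
contact_force: [0.7, -0.4, -0.1]
width: 1.001
grip_force: 0.0
```

```bash
cat >> h.py <<'E'
def rect(W,n,x,y,rx,ry,lo,hi):
    p=W[(np.abs(W[...,0]-x)<rx)&(np.abs(W[...,1]-y)<ry)&(W[...,2]>lo)&(W[...,2]<hi)]
    if len(p)<10: print(n,"few"); return
    q=cv2.minAreaRect(p[:,:2].astype(np.float32)); print(n,len(p),np.round(q[0],1),np.round(q[1],1),round(q[2],1),np.percentile(p[:,2],[5,50,95]).round(1))
E
python3 - <<'E'
from h import *
s=state(); im,d,i=shot("wrist"); cv2.imwrite("pics/w4.png",im); W=world(i,d)
rect(W,"tray",632,103,60,90,13,24); rect(W,"carton",637,134,50,50,40,56); rect(W,"block",626,60,50,50,58,80); rect(W,"gs",438,0,30,30,80,110); rect(W,"post",631,-95,25,25,40,70)
E
```

```text
13.3 [628.4  59.4 237.6] [2.371 2.058 0.005] w 1.001 grip 0.0 F [ 0.7 -0.4 -0.1]
tray 1791 [632.  102.8] [153.4  87.2] 82.0 [16.2 18.2 19.7]
carton 3219 [635.3 125. ] [88.5 53.5] 80.0 [47.  48.4 49.6]
block 2366 [627.4  59.4] [47.6 62. ] 81.7 [64.4 66.2 67.4]
gs 264 [440.    1.8] [15.1 14.1] 84.2 [82.4 95.6 98.9]
post 194 [632.8 -92.2] [12.5 15.7] 83.7 [42.6 57.2 64.4]
```

View pics/w4.png

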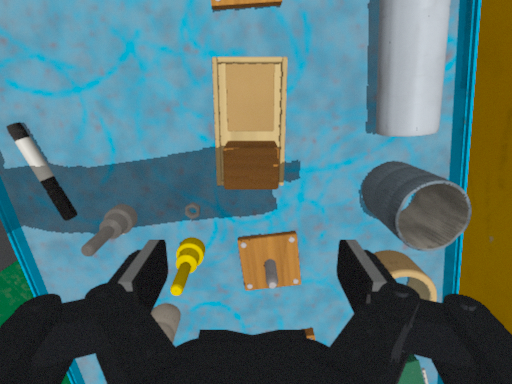

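Picture: block stands in the near end of the tray at (251,163) with the carton behind at (253,98), both flat by depth. Next is the thin steel gauge, which stands at (118,225) in this view.

>>> step_arm(series=[{"hand": 100, "travel": [-2, -4.4, 0], "turn": 0}, {"hand": 100, "travel": [-4, -8.8, 0], "turn": 0}, {"hand": 100, "travel": [-6, -13.2, 0], "turn": 0}, {"hand": 100, "travel": [-8.3, -17.8, 2], "turn": 0}, {"hand": 100, "travel": [-8.3, -17.8, 6], "turn": 0}, {"hand": 80, "travel": [-8.3, -17.8, 10], "turn": 0}, {"hand": 80, "travel": [-8.3, -17.8, 10], "turn": 0}, {"hand": 80, "travel": [-8.3, -17.8, 10], "turn": 0}])

```text
time_s: 14.35
ee_pos: [439.8, 2.1, 135.8]
tool_rot: [-2.373, -2.059, 0.001]
contact_force: [-0.0, -0.2, 0.2]
width: 0.801
grip_force: 0.0
```

Run:
```python
from h import *
s=state(); im,d,i=shot("wrist"); cv2.imwrite("pics/w5.png",im); W=world(i,d)
rect(W,"gs stem",439,1,30,30,70,110); rect(W,"gs top",439,1,30,30,93,105);rect(W,"gs foot",439,1,35,35,8,60)
```

```text
14.35 [439.8   2.1 135.8] [-2.373e+00 -2.059e+00  1.000e-03] w 0.801 grip 0.0 F [-0.  -0.2  0.2]
gs stem 583 [439.3   2. ] [14.5 14.3] 4.2 [73.6 96.6 98.8]
gs top 373 [439.6   2.1] [14.4 14.2] 82.3 [94.7 97.8 99. ]
gs foot 1161 [439.3   5.9] [29.8 37.2] 84.0 [15.4 34.9 50.5]
```

View pics/w5.png

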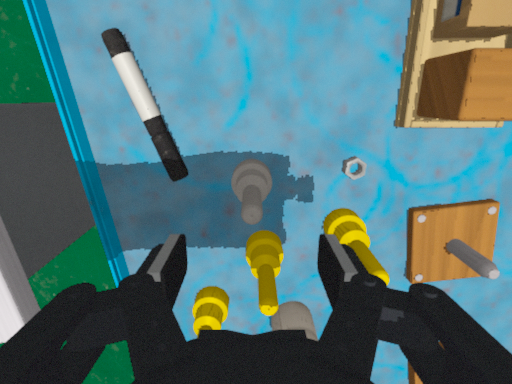

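Thin steel gauge at (251,195) lies right under the tool, grey, and the yellow ones stay clear. I descend and grip.

>>> step_arm(series=[{"hand": 80, "travel": [0, 0, 3], "turn": 0}, {"hand": 80, "travel": [0, 0, 6], "turn": 0}, {"hand": 80, "travel": [0, 0, 7.2], "turn": 0}, {"hand": 80, "travel": [0, 0, 7.2], "turn": 0}, {"hand": 0, "travel": [0, 0, 7.2], "turn": 0}, {"hand": 0, "travel": [0, 0, 7.2], "turn": 0}, {"hand": 0, "travel": [0, 0, 7.2], "turn": 0}, {"hand": 0, "travel": [0, 0, 7.2], "turn": 0}])

```text
time_s: 15.4
ee_pos: [439.9, 2.5, 64.2]
tool_rot: [2.372, 2.059, 0.002]
contact_force: [-1.9, -1.1, 12.2]
width: 0.225
grip_force: 58.4
```

>>> step_arm(series=[{"hand": 0, "travel": [0, 0, 0], "turn": 0}, {"hand": 0, "travel": [0, 0, 0], "turn": 0}, {"hand": 0, "travel": [0, 0, -2], "turn": 0}, {"hand": 0, "travel": [0, 0, -5], "turn": 0}, {"hand": 0, "travel": [0, 0, -9], "turn": 0}, {"hand": 0, "travel": [0, 0, -12], "turn": 0}, {"hand": 0, "travel": [0, 0, -12], "turn": 0}, {"hand": 0, "travel": [0, 0, -12], "turn": 0}])

```text
time_s: 16.4
ee_pos: [439.1, 2.5, 182.7]
tool_rot: [-2.372, -2.06, 0.001]
contact_force: [-0.0, 0.5, -2.7]
width: 0.225
grip_force: 59.0
```

>>> step_arm(series=[{"hand": 0, "travel": [3.5, 2.1, -1], "turn": 0}, {"hand": 0, "travel": [8, 4.7, -2], "turn": 0}, {"hand": 0, "travel": [12.5, 7.3, -2], "turn": 0}, {"hand": 0, "travel": [17, 9.9, -2], "turn": 0}, {"hand": 0, "travel": [21.5, 12.5, -2], "turn": 0}, {"hand": 0, "travel": [26, 15.1, -2], "turn": 0}, {"hand": 0, "travel": [29.5, 17.1, -2], "turn": 0}, {"hand": 0, "travel": [29.5, 17.1, -2], "turn": 0}])

```text
time_s: 17.4
ee_pos: [650.3, 273.6, 199.5]
tool_rot: [-2.367, -2.062, 0.004]
contact_force: [-0.7, 0.2, -3.3]
width: 0.229
grip_force: 59.0
```

Run:
```python
from h import *
s=state(); im,d,i=shot("wrist"); cv2.imwrite("pics/w6.png",im); W=world(i,d)
rect(W,"hs",650,271,60,60,12,24)
rect(W,"gs stem/foot",s["ee_pos"][0],s["ee_pos"][1],40,40,90,170)
```

```text
17.4 [650.3 273.6 199.5] [-2.367 -2.062  0.004] w 0.229 grip 58.98223243304528 F [-0.7  0.2 -3.3]
hs 2361 [650.3 271.4] [78.2 78. ] 85.3 [15.1 16.4 17.5]
gs stem/foot 1251 [650.3 277.6] [28.9 37.6] 81.4 [139.8 155.9 167. ]
```

View pics/w6.png

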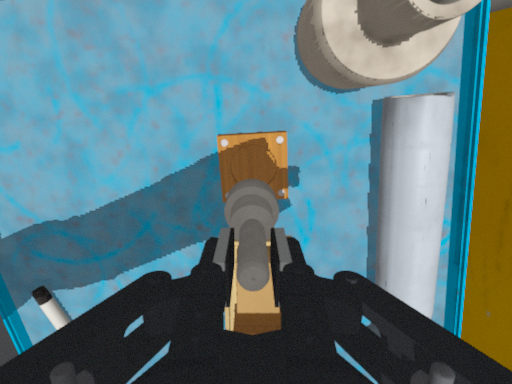

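>>> step_arm(series=[{"hand": 0, "travel": [-0.2, 0, 3], "turn": 0}, {"hand": 0, "travel": [-0.2, 0, 6], "turn": 0}, {"hand": 0, "travel": [-0.2, 0, 9], "turn": 0}, {"hand": 0, "travel": [-0.2, 0, 11.5], "turn": 0}, {"hand": 0, "travel": [-0.2, 0, 12.9], "turn": 0}, {"hand": 0, "travel": [-0.2, 0, 12.9], "turn": 0}, {"hand": 0, "travel": [-0.2, 0, 12.9], "turn": 0}, {"hand": 0, "travel": [-0.2, 0, 12.9], "turn": 0}])

```text
time_s: 18.45
ee_pos: [650.8, 268.5, 75.4]
tool_rot: [2.372, 2.059, 0.003]
contact_force: [0.9, 0.2, -2.4]
width: 0.226
grip_force: 59.0
```

>>> step_arm(series=[{"hand": 0, "travel": [0.2, 0, 0.2], "turn": 0}, {"hand": 0, "travel": [0.2, 0, 0.4], "turn": 0}, {"hand": 0, "travel": [0.2, 0, 0.4], "turn": 0}, {"hand": 0, "travel": [0.2, 0, 0.4], "turn": 0}, {"hand": 0, "travel": [0.2, 0, 0.4], "turn": 0}, {"hand": 0, "travel": [0.2, 0, 0.4], "turn": 0}, {"hand": 0, "travel": [0.2, 0, 0.4], "turn": 0}, {"hand": 0, "travel": [0.2, 0, 0.4], "turn": 0}])

```text
time_s: 19.45
ee_pos: [650.6, 270.5, 70.5]
tool_rot: [-2.372, -2.06, -0.0]
contact_force: [-0.9, 0.6, 2.4]
width: 0.227
grip_force: 59.9
```

Contact with the pocket floor, about 5 N change. I release and go up.

>>> step_arm(series=[{"hand": 60, "travel": [0, 0, 0], "turn": 0}, {"hand": 60, "travel": [0, 0, 0], "turn": 0}, {"hand": 60, "travel": [0, 0, 0], "turn": 0}, {"hand": 60, "travel": [0, 0, -2], "turn": 0}, {"hand": 60, "travel": [0, 0, -5], "turn": 0}, {"hand": 80, "travel": [0, 0, -9], "turn": 0}, {"hand": 80, "travel": [0, 0, -13], "turn": 0}, {"hand": 80, "travel": [0, 0, -15], "turn": 0}])

```text
time_s: 20.45
ee_pos: [651.5, 270.4, 224.7]
tool_rot: [2.372, 2.058, 0.007]
contact_force: [-0.0, 0.3, -0.4]
width: 0.799
grip_force: 0.0
```

Run:
```python
from h import *
s=state(); im,d,i=shot("wrist"); cv2.imwrite("pics/w7.png",im); W=world(i,d)
rect(W,"hs",650,271,60,60,12,24); rect(W,"gs top",650,271,40,40,97,120)
im,d,i=shot("top"); W=world(i,d); rect(W,"sleeve top",460,-167,35,35,78,95); rect(W,"gl",447,-310,30,30,85,110)
```

```text
20.45 [651.5 270.4 224.7] [2.372 2.058 0.007] w 0.799 grip 0.0 F [-0.   0.3 -0.4]
hs 2546 [650.2 271.2] [78.5 78.1] 85.3 [15.  16.4 17.6]
gs top 202 [649.7 269.8] [13.9 14.5] 57.0 [ 99.9 103.7 105. ]
sleeve top 58 [ 460.4 -167.3] [43.7 42.7] 43.5 [79.5 84.5 89.6]
gl 24 [ 449.1 -307.9] [13.3 14.1] 61.9 [ 87.6  98.6 101.5]
```

>>> step_arm(series=[{"hand": 80, "travel": [-4.6, -1.3, 0], "turn": 0}, {"hand": 80, "travel": [-10.5, -2.9, 0], "turn": 0}, {"hand": 80, "travel": [-16.4, -4.5, 0], "turn": 0}, {"hand": 80, "travel": [-22.3, -6.1, 0], "turn": 0}, {"hand": 80, "travel": [-28.2, -7.8, 0], "turn": 0}, {"hand": 80, "travel": [-34.1, -9.4, 0], "turn": 0}, {"hand": 80, "travel": [-40.5, -11.1, 0], "turn": 0}, {"hand": 80, "travel": [-46.1, -12.7, 0], "turn": 0}])

```text
time_s: 21.55
ee_pos: [458.7, -169.8, 220.4]
tool_rot: [2.372, 2.059, 0.0]
contact_force: [1.3, -0.4, -0.4]
width: 0.798
grip_force: 0.0
```

```bash
cat >> h.py <<'E'
def go(s,x,y):
    t=s["tool_rot"]; a=2*np.arctan2(t[1],t[0]); d=np.array([x,y])-s["ee_pos"][:2]
    print("xdir deg",round(np.degrees(a)%360,1),"go cm",np.round([d@[np.cos(a),np.sin(a)]/10,d@[np.sin(a),-np.cos(a)]/10],2))
E
python3 - <<'E'
from h import *
s=state(); im,d,i=shot("wrist"); cv2.imwrite("pics/w8.png",im); W=world(i,d)
rect(W,"sleeve",460,-168,35,35,78,95); rect(W,"y1",370,-135,30,30,85,110); rect(W,"y2",440,-80,30,30,85,110)
rect(W,"post",632,-95,25,25,35,70)
go(s,460.5,-169)
E
```

```text
21.55 [ 458.7 -169.8  220.4] [2.372 2.059 0.   ] w 0.798 grip 0.0 F [ 1.3 -0.4 -0.4]
sleeve 587 [ 459.9 -168.3] [43.4 46. ] 86.2 [79.1 84.  85.6]
y1 259 [ 374.9 -133.1] [13.6 14.5] 79.5 [87.3 97.5 99.1]
y2 273 [441.3 -74.6] [14.5 14.3] 80.7 [91.  97.7 99.1]
post 387 [631.  -94.3] [15.6 12.9] 78.1 [38.2 57.4 64.6]
xdir deg 81.9 go cm [0.11 0.16]
```

>>> step_arm(series=[{"hand": 80, "travel": [0.1, 0.1, 4], "turn": 0}, {"hand": 80, "travel": [0.1, 0.1, 8], "turn": 0}, {"hand": 80, "travel": [0.1, 0.1, 12], "turn": 0}, {"hand": 80, "travel": [0.1, 0.1, 15], "turn": 0}, {"hand": 80, "travel": [0.1, 0.1, 16.8], "turn": 0}, {"hand": 80, "travel": [0.1, 0.1, 16.8], "turn": 0}, {"hand": 80, "travel": [0.1, 0.1, 16.8], "turn": 0}, {"hand": 20, "travel": [0.1, 0.1, 16.8], "turn": 0}])

```text
time_s: 22.6
ee_pos: [461.6, -167.4, 53.2]
tool_rot: [2.371, 2.059, 0.001]
contact_force: [-0.0, 0.9, 0.4]
width: 0.606
grip_force: 0.0
```

>>> step_arm(series=[{"hand": 20, "travel": [0, 0, 0], "turn": 0}, {"hand": 20, "travel": [0, 0, 0], "turn": 0}, {"hand": 20, "travel": [0, 0, 0], "turn": 0}, {"hand": 20, "travel": [0, 0, 0], "turn": 0}, {"hand": 20, "travel": [0, 0, -3], "turn": 0}, {"hand": 20, "travel": [0, 0, -7], "turn": 0}, {"hand": 20, "travel": [0, 0, -11], "turn": 0}, {"hand": 20, "travel": [0, 0, -15], "turn": 0}])

```text
time_s: 23.6
ee_pos: [460.9, -167.2, 204.1]
tool_rot: [2.372, 2.059, 0.001]
contact_force: [0.8, 0.2, -2.0]
width: 0.529
grip_force: 61.8
```

>>> step_arm(series=[{"hand": 20, "travel": [1.5, 2.4, 0], "turn": 0}, {"hand": 20, "travel": [3.9, 6.4, 0], "turn": 0}, {"hand": 20, "travel": [6.3, 10.4, 0], "turn": 0}, {"hand": 20, "travel": [8.3, 13.8, 0], "turn": 0}, {"hand": 20, "travel": [9.6, 15.9, 0], "turn": 0}, {"hand": 20, "travel": [9.6, 15.9, 2], "turn": 0}, {"hand": 20, "travel": [9.6, 15.9, 5], "turn": 0}, {"hand": 20, "travel": [9.6, 15.9, 5], "turn": 0}])

```text
time_s: 24.6
ee_pos: [630.5, -94.0, 150.8]
tool_rot: [-2.37, -2.058, 0.004]
contact_force: [-0.1, -0.2, -0.2]
width: 0.529
grip_force: 61.8
```

Run:
```python
from h import *
s=state(); im,d,i=shot("wrist"); cv2.imwrite("pics/w9.png",im); W=world(i,d)
rect(W,"base",632,-95,65,65,8,22); rect(W,"pin",632,-95,25,25,30,72); go(s,632,-94.5)
im,d,i=shot("scene"); W=world(i,d); cv2.imwrite("pics/s9.png",im); rect(W,"sl",632,-95,60,60,85,190); rect(W,"pin",632,-95,25,25,30,72)
```

```text
24.6 [630.5 -94.  150.8] [-2.37  -2.058  0.004] w 0.529 grip 61.82915083511034 F [-0.1 -0.2 -0.2]
base 4779 [632.8 -94.3] [83.9 84.2] 89.1 [11.  12.3 13.5]
pin 94 [633.9 -89.3] [ 5.7 14.9] 77.0 [31.8 41.2 52.2]
xdir deg 81.9 go cm [-0.03  0.15]
sl 944 [630.5 -98.5] [70.4 43. ] 11.1 [106.9 162.  184.5]
pin 85 [631.7 -97.2] [11.2 14.6] 69.2 [31.8 50.5 64.7]
```

View pics/w9.png

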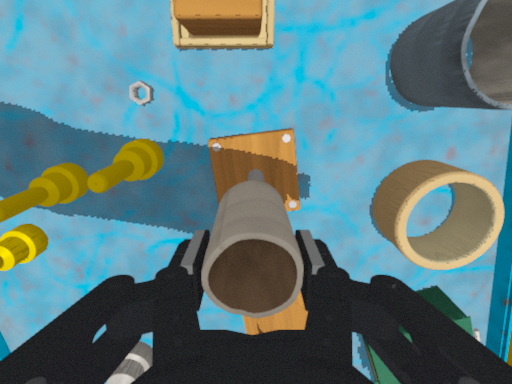

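The sleeve is upright at (255,240) over the base, and the pin tip shows at (256,175). Base centre is (632.8,-94.3), so I shift 2 mm and lower.

>>> step_arm(series=[{"hand": 20, "travel": [0, 0.2, 1], "turn": 0}, {"hand": 20, "travel": [0, 0.2, 2.5], "turn": 0}, {"hand": 20, "travel": [0, 0.2, 4.5], "turn": 0}, {"hand": 20, "travel": [0, 0.2, 6.5], "turn": 0}, {"hand": 20, "travel": [0, 0.2, 8], "turn": 0}, {"hand": 20, "travel": [0, 0.2, 8.4], "turn": 0}, {"hand": 20, "travel": [0, 0.2, 8.4], "turn": 0}, {"hand": 20, "travel": [0, 0.2, 8.4], "turn": 0}])

```text
time_s: 25.7
ee_pos: [634.5, -95.1, 69.0]
tool_rot: [2.372, 2.059, 0.001]
contact_force: [-0.3, -0.2, -1.0]
width: 0.531
grip_force: 61.8
```

>>> step_arm(series=[{"hand": 20, "travel": [0, -0.1, 0.3], "turn": 0}, {"hand": 20, "travel": [0, -0.1, 0.3], "turn": 0}, {"hand": 20, "travel": [0, -0.1, 0.3], "turn": 0}, {"hand": 80, "travel": [0, -0.1, 0.3], "turn": 0}, {"hand": 80, "travel": [0, -0.1, 0.3], "turn": 0}, {"hand": 80, "travel": [0, -0.1, 0.3], "turn": 0}, {"hand": 80, "travel": [0, -0.1, -2], "turn": 0}, {"hand": 80, "travel": [0, -0.1, -6], "turn": 0}])

```text
time_s: 26.7
ee_pos: [632.0, -94.5, 127.7]
tool_rot: [-2.371, -2.058, 0.004]
contact_force: [-0.2, 0.3, -0.7]
width: 0.799
grip_force: 0.0
```

>>> step_arm(series=[{"hand": 80, "travel": [0, 0, -5], "turn": 0}, {"hand": 80, "travel": [0, 0, -9], "turn": 0}, {"hand": 80, "travel": [-5.5, -2, -9], "turn": 0}, {"hand": 80, "travel": [-11, -5.5, -9], "turn": 0}, {"hand": 80, "travel": [-15, -9.5, -9], "turn": 0}, {"hand": 80, "travel": [-19, -13, -9], "turn": 0}, {"hand": 80, "travel": [-23.5, -15.2, -9], "turn": 0}, {"hand": 80, "travel": [-23.5, -15.2, -9], "turn": 0}])

```text
time_s: 27.7
ee_pos: [446.3, -309.9, 219.0]
tool_rot: [2.379, 2.05, -0.002]
contact_force: [1.1, 0.8, -0.6]
width: 0.798
grip_force: 0.0
```

Run:
```python
from h import *
s=state(); im,d,i=shot("wrist"); cv2.imwrite("pics/w10.png",im); W=world(i,d)
rect(W,"gl stem",448,-309,35,35,70,110); rect(W,"gl top",448,-309,35,35,94,110); rect(W,"hl",641,-274,65,65,12,24); go(s,448.5,-309)
im,d,i=shot("top"); W=world(i,d); rect(W,"sleeve",632,-94,35,35,85,110)
im,d,i=shot("scene"); W=world(i,d); rect(W,"sleeve",632,-94,35,35,90,110)
```

```text
27.7 [ 446.3 -309.9  219. ] [ 2.379e+00  2.050e+00 -2.000e-03] w 0.798 grip 0.0 F [ 1.1  0.8 -0.6]
gl stem 266 [ 449.5 -309.7] [13.7 13.9] 84.3 [75.1 97.3 99.2]
gl top 186 [ 449.3 -310. ] [13.3 13.4] 82.3 [95.1 98.1 99.3]
hl 4443 [ 641.6 -275.3] [93.2 92.4] 2.9 [14.5 16.2 17.5]
xdir deg 81.5 go cm [0.12 0.2 ]
sleeve 65 [631.5 -94.4] [45.9 40.9] 0.2 [ 87.4  96.5 101.3]
sleeve few
```

Sleeve stands on the base (top at 97 mm). Now the thick gauge, which needs 3 mm in tool y and then down.

>>> step_arm(series=[{"hand": 80, "travel": [0, 0.3, 3], "turn": 0}, {"hand": 80, "travel": [0, 0.3, 7], "turn": 0}, {"hand": 80, "travel": [0, 0.3, 11], "turn": 0}, {"hand": 80, "travel": [0, 0.3, 14], "turn": 0}, {"hand": 80, "travel": [0, 0.3, 15.5], "turn": 0}, {"hand": 80, "travel": [0, 0.3, 15.5], "turn": 0}, {"hand": 80, "travel": [0, 0.3, 15.5], "turn": 0}, {"hand": 80, "travel": [0, 0.3, 15.5], "turn": 0}])

```text
time_s: 28.85
ee_pos: [453.1, -306.8, 64.4]
tool_rot: [2.371, 2.058, 0.001]
contact_force: [0.4, 0.9, 0.1]
width: 0.802
grip_force: 0.0
```

Run:
```python
from h import *
s=state(); go(s,449.4,-309.8)
```

```text
28.85 [ 453.1 -306.8   64.4] [2.371e+00 2.058e+00 1.000e-03] w 0.802 grip 0.0 F [0.4 0.9 0.1]
xdir deg 81.9 go cm [-0.35 -0.32]
```

>>> step_arm(series=[{"hand": 80, "travel": [-0.3, -0.3, 0], "turn": 0}, {"hand": 80, "travel": [-0.3, -0.3, 0], "turn": 0}, {"hand": 80, "travel": [-0.3, -0.3, 0], "turn": 0}, {"hand": 0, "travel": [-0.3, -0.3, 0], "turn": 0}, {"hand": 0, "travel": [-0.3, -0.3, 0], "turn": 0}, {"hand": 0, "travel": [-0.3, -0.3, 0], "turn": 0}, {"hand": 0, "travel": [-0.3, -0.3, 0], "turn": 0}, {"hand": 0, "travel": [-0.3, -0.3, 0], "turn": 0}])

```text
time_s: 29.85
ee_pos: [449.3, -309.1, 63.5]
tool_rot: [2.372, 2.059, 0.0]
contact_force: [0.5, 0.7, 5.8]
width: 0.271
grip_force: 58.0
```

>>> step_arm(series=[{"hand": 0, "travel": [0, 0, 0], "turn": 0}, {"hand": 0, "travel": [0, 0, -2], "turn": 0}, {"hand": 0, "travel": [0, 0, -5], "turn": 0}, {"hand": 0, "travel": [0, 0, -8], "turn": 0}, {"hand": 0, "travel": [0, 0, -10], "turn": 0}, {"hand": 0, "travel": [0, 0, -10], "turn": 0}, {"hand": 0, "travel": [0, 0, -10], "turn": 0}, {"hand": 0, "travel": [0, 0, -10], "turn": 0}])

```text
time_s: 30.85
ee_pos: [448.5, -308.6, 162.1]
tool_rot: [-2.371, -2.058, 0.001]
contact_force: [0.1, 0.9, -4.6]
width: 0.271
grip_force: 58.1
```

>>> step_arm(series=[{"hand": 0, "travel": [1, 3, 0], "turn": 0}, {"hand": 0, "travel": [2.4, 7.4, 0], "turn": 0}, {"hand": 0, "travel": [3.8, 11.8, 0], "turn": 0}, {"hand": 0, "travel": [5.1, 15.8, 0], "turn": 0}, {"hand": 0, "travel": [6.05, 18.6, 0], "turn": 0}, {"hand": 0, "travel": [6.05, 18.6, 2], "turn": 0}, {"hand": 0, "travel": [6.05, 18.6, 4], "turn": 0}, {"hand": 0, "travel": [6.05, 18.6, 4], "turn": 0}])

```text
time_s: 31.85
ee_pos: [640.3, -274.5, 120.5]
tool_rot: [-2.369, -2.056, 0.004]
contact_force: [-1.0, -0.1, -3.0]
width: 0.275
grip_force: 58.2
```

Run:
```python
from h import *
s=state(); im,d,i=shot("wrist"); cv2.imwrite("pics/w11.png",im); W=world(i,d)
rect(W,"hl",641,-275,65,65,12,20); s=state(); go(s,641.5,-275)
```

```text
31.85 [ 640.3 -274.5  120.5] [-2.369 -2.056  0.004] w 0.275 grip 58.21134560974315 F [-1.  -0.1 -3. ]
hl 5073 [ 641.9 -275. ] [92.2 92.3] 2.7 [15.1 16.3 17.4]
31.9 [ 641. -275.  122.] [-2.371e+00 -2.058e+00  2.000e-03] w 0.271 grip 58.2170572062023 F [ 0.7 -0.1 -2.3]
xdir deg 81.9 go cm [0.01 0.05]
```

View pics/w11.png

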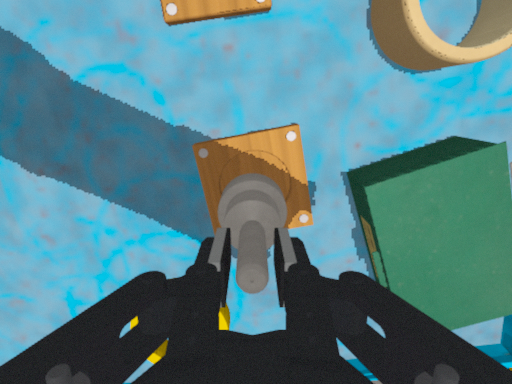

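The thick gauge is above its pocket, with the plate centre at (252,178) and measured within 1 mm. The green box at the right stays clear with a part opening. I lower.

>>> step_arm(series=[{"hand": 0, "travel": [0, 0.05, 2], "turn": 0}, {"hand": 0, "travel": [0, 0.05, 4], "turn": 0}, {"hand": 0, "travel": [0, 0.05, 5.2], "turn": 0}, {"hand": 0, "travel": [0, 0.05, 5.2], "turn": 0}, {"hand": 0, "travel": [0, 0.05, 5.2], "turn": 0}, {"hand": 0, "travel": [0, 0.05, 5.3], "turn": 0}, {"hand": 0, "travel": [0, 0.05, 5.3], "turn": 0}, {"hand": 0, "travel": [0, 0.05, 5.3], "turn": 0}])

```text
time_s: 32.9
ee_pos: [642.2, -275.4, 70.3]
tool_rot: [2.372, 2.059, -0.0]
contact_force: [0.4, 0.3, -3.1]
width: 0.274
grip_force: 58.2
```

>>> step_arm(series=[{"hand": 0, "travel": [0, 0, 0.1], "turn": 0}, {"hand": 0, "travel": [0, 0, 0.1], "turn": 0}, {"hand": 50, "travel": [0, 0, 0.1], "turn": 0}, {"hand": 50, "travel": [0, 0, 0.1], "turn": 0}, {"hand": 50, "travel": [0, 0, 0.1], "turn": 0}, {"hand": 50, "travel": [0, 0, -2], "turn": 0}, {"hand": 50, "travel": [0, 0, -6], "turn": 0}, {"hand": 50, "travel": [0, 0, -11], "turn": 0}])

```text
time_s: 33.9
ee_pos: [641.7, -275.1, 180.6]
tool_rot: [-2.371, -2.058, 0.002]
contact_force: [0.8, 0.0, 0.4]
width: 0.5
grip_force: 0.0
```

>>> step_arm(series=[{"hand": 50, "travel": [0, 0, -5], "turn": 0}, {"hand": 50, "travel": [0, 0, -10], "turn": 0}, {"hand": 50, "travel": [-2, -4, -10], "turn": 0}, {"hand": 50, "travel": [-4, -8, -10], "turn": 0}, {"hand": 50, "travel": [-6, -12, -10], "turn": 0}, {"hand": 50, "travel": [-6, -12, -10], "turn": 0}, {"hand": 50, "travel": [-6, -12, -10], "turn": 0}, {"hand": 50, "travel": [-6, -12, -10], "turn": 0}])

```text
time_s: 34.9
ee_pos: [516.1, -317.1, 280.0]
tool_rot: [-2.37, -2.061, -0.0]
contact_force: [-0.1, 0.3, 1.2]
width: 0.5
grip_force: 0.0
```

Run:
```python
from h import *
s=state()
for c in ("top","scene"):
    im,d,i=shot(c); W=world(i,d); cv2.imwrite(f"pics/{c}f.png",im)
    print(c); rect(W,"gl",642,-275,25,25,85,115); rect(W,"gs",650,271,25,25,85,115); rect(W,"sleeve",632,-94,35,35,90,110); rect(W,"carton",637,134,50,40,42,56); rect(W,"block",627,60,50,50,58,80)
    if c=="scene": cv2.imwrite("pics/fin.png",cv2.resize(im[90:300,200:440],(686,600)))
```

```text
34.9 [ 516.1 -317.1  280. ] [-2.37  -2.061 -0.   ] w 0.5 grip 0.0 F [-0.1  0.3  1.2]
top
gl 25 [ 641.7 -274.3] [13.1 11.7] 43.0 [ 87.3 104.7 108.9]
gs 22 [648.9 269.7] [14.4 11.2] 44.8 [ 93.5 102.6 108.7]
sleeve 56 [631.6 -94.5] [40.7 44.9] 89.3 [ 90.4  95.8 101.3]
carton 339 [636.7 134.4] [69.9 54.8] 82.2 [44.  48.8 54. ]
block 290 [627.6  60.1] [48.2 62.6] 81.9 [61.8 67.2 71.8]
scene
gl 82 [ 641.4 -277.8] [14.5 13.7] 81.4 [ 86.3  99.1 105.4]
gs 39 [650.1 267.2] [11.  12.3] 51.6 [ 85.4  96.1 105.3]
sleeve 132 [632.  -96.4] [44.8 43.8] 63.0 [90.4 94.8 97.7]
carton 294 [638.1 133.8] [70.5 54.1] 81.5 [45.2 48.2 50.3]
block 334 [628.  58.] [49.7 63.9] 83.9 [59.6 66.  67.9]
```

View pics/fin.png

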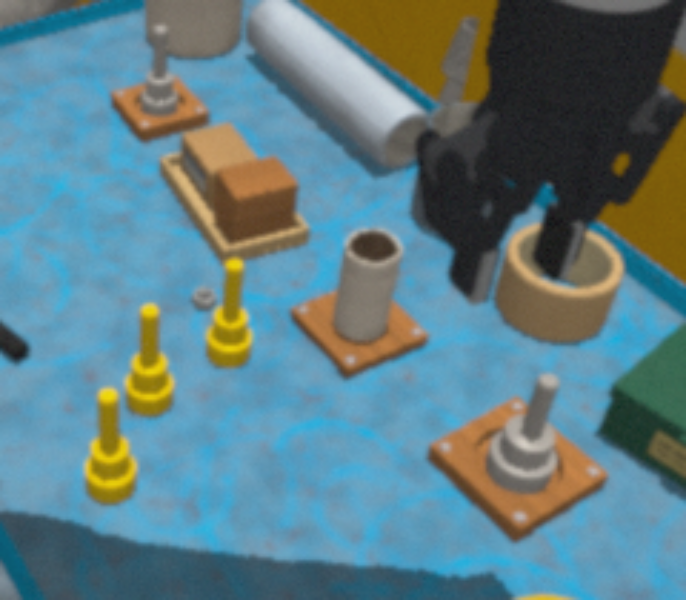

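The final picture shows both gauges upright in their pockets at (160,85) and (525,440), and the sleeve on its base at (365,290). The carton, with its label on the side, and the block are in the tray at (235,185).

```bash
python3 -c "
from bench import arm
print(arm.hand_in())"
```

```text
the job is handed in; nothing more can be done
None
```

The set is packed and handed in at about 35 s of the 120 s; final depth checks put both gauges, the sleeve, the carton and the block in place, but the hand-in returned no verdict, and the carton measured about 70 x 52 mm rather than the stated 76 x 61 mm.

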